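Load the easel tile into the sprung tile dispenser

TASK

Take the square test tile that leans on the ceramic easel, lay it flat, face up, in the mouth of the sprung tile dispenser and push it down onto the pile until both brass catches snap in over it, so that it stays down when you let go. Leave the like tile that lies on the shelf where it is.

Things in the scene. Friction and masses are not known exactly. Their poses are not given: they have to be found in the camera images.
- test_tile: Honey-amber ceramic tile 60 x 60 x 12 mm, 0.1 kg, on the easel. Origin: centre of its underside; z out of its glazed face, x up the slope. It leans back 25 degrees from flat, underside centre 50 mm above the shelf. The easel's plate and bottom ledge are 42 mm wide, so both y edges are free to grip, square to the face; the ledge, at the lower (-x) edge, stands 8 mm above the underside.
- dispenser: Fixed, 120 (x) x 100 mm; origin under its centre, z up. Steel corners form a 66 mm square well, flaring 10 mm from z 90 to 107 mm. Its y sides are open 38 mm wide for fingers. At each x side a brass spring catch juts in to 24 mm from the axis, flat underside at z 58, face sloping up and back to 35 mm at z 81; post behind, z 84. A tile laid in the mouth rests on the slopes, underside at z 66-72.
- platform (a joint): Sinking of the sprung platform under the pile, m: 0 now (one like tile in the well, top at z 58 mm, held under the catches), 0.012 with two, stop at 0.030. Spring 7.6 N at 0, 13 N at the stop. Pushing a new tile down about 30 mm with 8 to 15 N spreads the catches and sinks the pile; they snap in once its top is below z 58, and its underside stays at z 46.
- spare_tile: Tile just like the test tile (60 x 60 x 12 mm), lying flat on the shelf, to be left alone; origin at the centre of its underside.

How it is judged:
At the end, for the whole second after the job is handed in: The test tile lies in the dispenser under both catches, flat within 8 degrees and face up, its underside 36 to 50 mm above the dispenser's foot and within 12 mm of its axis, at rest; the platform has sunk by 8 to 22 mm; the spare tile is within 20 mm of where it lay (z of test_tile in the frame of dispenser between 0.036 and 0.05 m and horizontal distance between test_tile and dispenser below 0.012 m and angle between test_tile's own z axis and vertical below 0.14 rad and value of joint platform between 0.008 and 0.022 m and linear speed of test_tile below 0.02 m/s and distance of spare_tile from where it was at the start of the episode below 0.02 m); the robot touches nothing.
It fails at once if the spare tile is moved by more than 20 mm (distance of spare_tile from where it was at the start of the episode above 0.02 m).
It also fails if it takes over 51 s, if anything falls off the work surface, if the arm or the gripper's body presses on something with over 40 N, if the wrist force passes 120 N, or if a joint passes its speed limit or range.

ROBOT

A 6-joint arm with a two-finger parallel gripper is mounted at the origin on the work surface. World frame = base frame: x ahead of the robot, y to its left, z up, the work surface at z = 0. Lengths are in m, angles in rad, forces in N, time in s.
With the tool pointing down it reaches from about 0.425 to 1.125 m from the base axis. Payload 14.9 kg.
Tool frame: the origin (TCP) lies between the finger pads; the fingertips stand 25 mm ahead of it and the grasp point (between the pads) lies 6 mm ahead of it; z points along the fingers, y is the line along which they close (so a half turn about z gives the same grasp; the last joint's range is limited). The gripper opens to 91 mm and grips with 3 to 60 N. Pads are 32 mm wide; open, the fingers measure 118 mm over their backs; the gripper's body (76 mm by 178 mm) begins 60 mm behind the grasp point.
Start: joints at [1.077, 0.379, 1.734, -0, 1.028, -0.033], TCP at [0.311, 0.627, 0.239] pointing down, gripper open.
Joint ranges: [-2.77, 2.77], [-0.74, 2.19], [0, 2.66], [-1.06, 4.2], [0.31, 2.87], [-3.08, 3.08]. Speed limits (rad/s): [1.89, 1.89, 2.39, 3.14, 3.14, 3.14].

INTERFACE

Orientations are given as [roll, pitch, yaw] about the fixed x, y, z axes, in that order (R = Rz(yaw) Ry(pitch) Rx(roll)).
In Python, from cell import ctrl gives the robot as it stands.
- The arm moves only by the shell command python3 shift.py 'ROWS' [OPENING]. ROWS is a JSON list of rows, 1 to 8 of them, each of 6 numbers: dx, dy, dz in m, then a rotation vector rx, ry, rz in rad; each row is the pose to reach, as a shift and turn from the pose commanded when the command began, along the tool's axes at that moment; what a row does not reach only later rows make up. A row lasts 1/12 s, in which the tool goes at most 0.0417 m and 0.125 rad, less where a joint would pass 70% of its speed; a pose out of reach is approached as far as the arm can. OPENING is the finger opening in m, set as the command begins (- or left out keeps the last). The fingers move at their own pace and stop on an object; the grip force is fixed at half the most. Time passes only in rows, so rows that do not move let the fingers close. It prints the time, the measured TCP pose, the force, the opening and the grip force at its end.
- ctrl.read_state(): the state, without advancing time (a new reading comes with each control period).
- ctrl.snapshot(name): name is "scene" or "side" or "wrist"; returns the picture (400x640x3 uint8, blue, green, red); there is no depth.
- ctrl.camera_params(name): a dict with "vfov" (degrees; the focal length in pixels is half the picture's height over the tangent of half this angle, whatever the lens; pixels are square), "cx", "cy" (the principal point, pixels), "dist" ([k1, k2, p1, p2, k3] as OpenCV has them; the pictures are not rectified), "R" (3x3) and "t" (3): a world point X has camera coordinates R X + t. Camera axes: x right, y down, z forward; pixel columns grow to the right and rows downward; lengths in m; the calibration is good to about 2 mm. A picture is of the moment at which its call begins: read the wrist's pose just before it. camera_params takes no time and is no camera call; for the wrist camera it gives the pose at the moment of the call.
- ctrl.hand_in(): hands the job in; it is judged then, once.
The state is a dict: "t": time; "joint_positions": joint angles; "joint_velocities": joint speeds; "joint_torque": joint torques, N m; "eef_pos": TCP position; "orientation": TCP orientation; "contact_force": force on the tool from outside, world axes, zero at the start; "wrist_torque": the same for the moment, N m; "opening": finger opening in m; "finger_force": force on a finger pad.
Only numpy, scipy, OpenCV 4.12 (cv2) and the standard library are available. Lean on these libraries where they do the work, as an engineer would, in place of code of your own. Each camera call takes 0.05 s, during which the arm holds its last target. There are 200 camera calls.

## Working session

There is one attempt and no reset: what is moved stays moved. The work goes in short steps, Python scripts to look and compute and a shell command to move; the robot and the scene stay as the last step left them, time stands still between calls to the robot, and variables do not carry over. Pictures are saved under pics/ and viewed, at most 10 in all, crops included, and the job is handed in when it is done.

```bash
ls; mkdir -p pics; python3 - <<'E'
from cell import ctrl
import cv2,numpy as np
s=ctrl.read_state();print(s)
a=ctrl.snapshot("scene");b=ctrl.snapshot("side");c=ctrl.snapshot("wrist")
for n,i in zip(("scene","side","wrist"),(a,b,c)):
    cv2.imwrite(f"pics/{n}0.png",i); p=ctrl.camera_params(n);print(n,p)
E
```

```text
cell.py
pics
shift.py
{'t': 0.0, 'joint_positions': array([ 1.07673062e+00,  3.79373608e-01,  1.73476298e+00, -9.99100554e-06,
        1.02849763e+00, -3.33084556e-02]), 'joint_velocities': array([ 9.91767600e-04, -9.71237911e-04,  5.94159680e-04, -7.69301096e-05,
       -2.20152866e-04, -4.25523663e-04]), 'joint_torque': array([-2.48869641e-03, -7.63750505e+01, -4.34346664e+01,  6.50465861e-02,
        4.25501901e-02, -8.65385596e-05]), 'eef_pos': array([0.31108156, 0.62668087, 0.2383215 ]), 'orientation': array([-3.14055139e+00, -2.61388980e-05,  2.68084055e+00]), 'contact_force': array([ 0.21040162, -0.27276405,  0.239049  ]), 'wrist_torque': array([ 0.02346231, -0.02233366,  0.02550439]), 'finger_force': 0.0, 'opening': 0.09118152123800338}
scene {'vfov': 42.92396951635068, 'cx': 318.4237194833093, 'cy': 185.99035871673652, 'dist': array([-0.10690228,  0.        ,  0.        ,  0.        ,  0.        ]), 'R': array([[-0.26543111,  0.96386762, -0.02248405],
       [ 0.57283844,  0.13890521, -0.80781277],
       [-0.77550142, -0.22729837, -0.58901019]]), 't': array([ 0.12015839, -0.25393811,  1.34467076])}
side {'vfov': 51.823461350692234, 'cx': 320.17333351388345, 'cy': 210.6263405330211, 'dist': array([0.03013529, 0.        , 0.        , 0.        , 0.        ]), 'R': array([[ 0.98950735, -0.14428097, -0.00762968],
       [-0.10021406, -0.64733151, -0.75559186],
       [ 0.1040786 ,  0.7484283 , -0.65499827]]), 't': array([-0.53458022,  0.0937862 ,  0.67802029])}
wrist {'vfov': 62.96445712718956, 'cx': 322.89274085356556, 'cy': 200.57373403427712, 'dist': array([-0.03776641,  0.        ,  0.        ,  0.        ,  0.        ]), 'R': array([[ 0.44537921,  0.89534117, -0.00124438],
       [ 0.86939818, -0.43214113,  0.23958473],
       [ 0.21397233, -0.10778792, -0.97087466]]), 't': array([-0.6991182 , -0.02767062,  0.3903328 ])}
```
View pics/scene0.png

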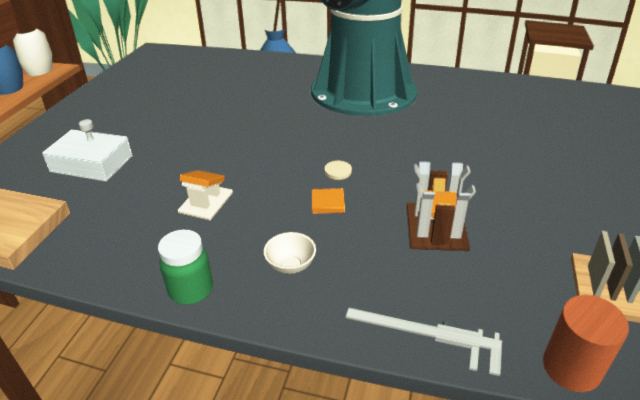

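View pics/side0.png

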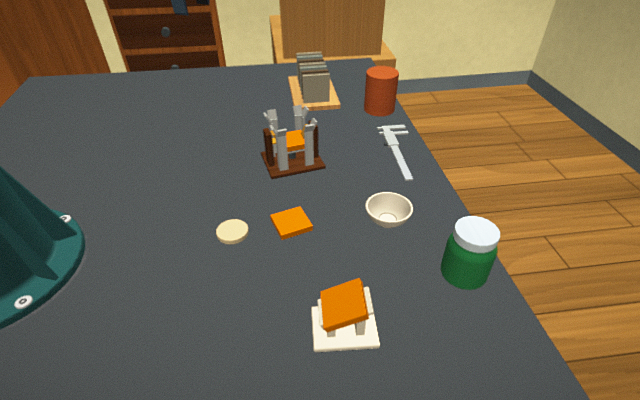

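Scene: easel at about (205,190), spare tile (328,200), dispenser (440,210). Side: easel tile at about (343,305), spare (291,222), dispenser (292,145). I'll zoom in on the easel and dispenser for corners.

```bash
python3 - <<'E'
import cv2,numpy as np
a=cv2.imread("pics/scene0.png");b=cv2.imread("pics/side0.png")
def crop(i,x,y,w=80,h=60*1): return cv2.resize(i[y:y+60*1+15,x:x+100],(400,300),interpolation=cv2.INTER_CUBIC)
m=np.vstack([np.hstack([crop(a,155,150),crop(b,295,277)]),np.hstack([cv2.resize(a[155:255,370:503],(400,300),interpolation=2),cv2.resize(b[95:185,230:350],(400,300),interpolation=2)])])
cv2.imwrite("pics/m.png",m)
for n,i in(("scene",a),("side",b)):
    h=cv2.cvtColor(i,cv2.COLOR_BGR2HSV); k=cv2.inRange(h,(8,200,120),(22,255,255))
    cs,_=cv2.findContours(k,0,2)
    for c in cs:
        if cv2.contourArea(c)>60: print(n,cv2.contourArea(c),cv2.boundingRect(c),cv2.approxPolyDP(c,2.5,True)[:,0].tolist())
E
```

```text
scene 206.0 (432, 192, 24, 24) [[454, 193], [437, 193], [432, 215], [438, 201], [454, 204]]
scene 635.5 (312, 190, 32, 23) [[312, 190], [313, 212], [343, 211], [342, 190]]
scene 359.5 (180, 171, 44, 15) [[180, 177], [181, 180], [206, 185], [223, 179], [222, 176], [199, 171]]
side 1735.0 (321, 278, 47, 54) [[359, 278], [321, 291], [323, 326], [327, 331], [367, 318]]
side 836.0 (270, 207, 43, 33) [[300, 207], [270, 215], [282, 239], [311, 230], [312, 226]]
side 285.0 (286, 130, 18, 22) [[302, 131], [287, 132], [288, 151], [303, 148]]
side 703.0 (367, 67, 31, 49) [[393, 68], [390, 68], [396, 73], [389, 74], [394, 77], [386, 80], [374, 76], [378, 70], [374, 71], [376, 67], [367, 71], [367, 74], [374, 75], [370, 77], [373, 79], [369, 82], [368, 97], [372, 101], [368, 105], [373, 105], [367, 112], [389, 113], [387, 107], [391, 101], [386, 100], [391, 96], [384, 97], [392, 91], [392, 83], [388, 83], [397, 75]]
```

View pics/m.png

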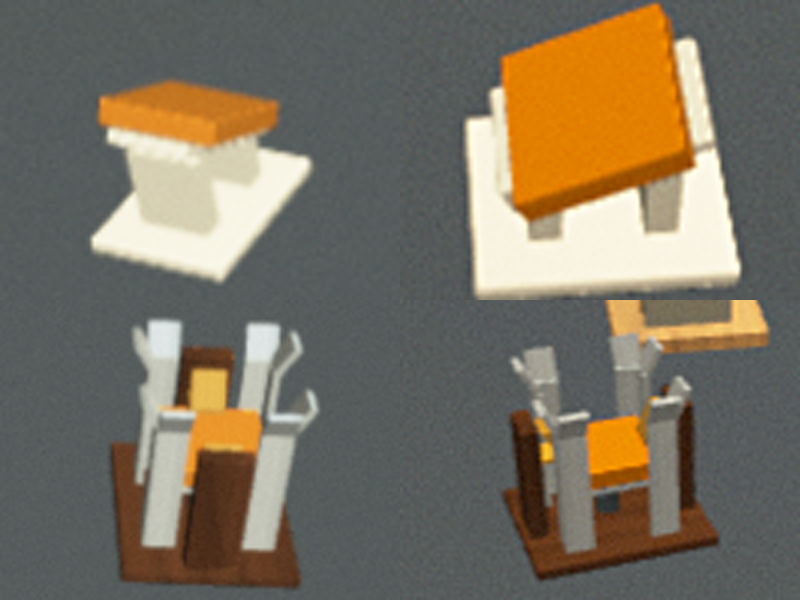

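The crops give the easel tile face corners in both views: scene (180,174), (198,170), (224,175), (209,180); side (321,292), (360,279), (367,314), (324,325). In the dispenser the two brown posts (x sides) point roughly along world x. Now triangulating.

```bash
cat > h.py <<'E'
from cell import ctrl
import cv2,numpy as np
def K(p): f=200/np.tan(np.radians(p["vfov"]/2)); return np.array([[f,0,p["cx"]],[0,f,p["cy"]],[0,0,1]])
def und(p,uv): return cv2.undistortPoints(np.array(uv,float).reshape(-1,1,2),K(p),p["dist"])[:,0]
def plane(p,uv,z):
    d=np.c_[und(p,uv),np.ones(len(uv))]@p["R"]; c=-p["R"].T@p["t"]
    return c+d*((z-c[2])/d[:,2])[:,None]
def tri(p,uv,q,uw):
    P=[np.c_[k["R"],k["t"]] for k in(p,q)]
    X=cv2.triangulatePoints(P[0],P[1],und(p,uv).T,und(q,uw).T); return (X[:3]/X[3]).T
def proj(p,X): return cv2.projectPoints(np.array(X,float),cv2.Rodrigues(p["R"])[0],p["t"],K(p),p["dist"])[0][:,0]
E
python3 - <<'E'
from h import *
np.set_printoptions(precision=4,suppress=True)
S=ctrl.camera_params("scene");D=ctrl.camera_params("side")
sc=[(198,170),(224.5,175),(208.7,180.5),(180,174.3)]; sd=[(320.75,292),(360,279),(367.5,314.5),(323.7,325.8)]
for r in range(4):
    w=sc[r:]+sc[:r]; X=tri(S,w,D,sd); e=np.abs(proj(S,X)-w).max(),np.abs(proj(D,X)-sd).max(); print(r,e); 
    if max(e)<4: print(X,X.mean(0),np.linalg.norm(np.roll(X,1,0)-X,axis=1),np.degrees(np.arccos(np.abs(np.linalg.svd(X-X.mean(0))[2][2,2]))))
print("face at z.061",plane(D,[np.mean(sd,0)],.061),plane(S,[np.mean(sc,0)],.061))
print("foot scene",plane(S,[(410,249),(469.3,250.3)],0),"side",plane(D,[(272,178.4),(325,168),(261,152)],0))
print("spare",plane(D,[(300,207),(270,215),(282,236),(312,227)],.012).mean(0))
E
```

```text
0 (np.float64(9.523156293570537), np.float64(11.59103574756034))
1 (np.float64(0.7161773455959519), np.float64(0.918927851275555))
[[ 0.5164 -0.1657  0.048 ]
 [ 0.5699 -0.1696  0.0715]
 [ 0.5664 -0.2284  0.0732]
 [ 0.5128 -0.2217  0.0491]] [ 0.5414 -0.1963  0.0604] [0.0561 0.0585 0.0589 0.0591] 23.90030768551363
2 (np.float64(8.09767336301303), np.float64(10.41409165494531))
3 (np.float64(16.719087786922103), np.float64(19.88065012228674))
face at z.061 [[ 0.5423 -0.1988  0.061 ]] [[ 0.5412 -0.1956  0.061 ]]
foot scene [[0.5808 0.1948 0.    ]
 [0.5607 0.2922 0.    ]] side [[0.4645 0.1767 0.    ]
 [0.5794 0.1968 0.    ]
 [0.4456 0.2813 0.    ]]
spare [0.4911 0.0262 0.012 ]
```

```bash
cat >> h.py <<'E'
from scipy.spatial.transform import Rotation as Ro
def Rtool(zyaw,tilt=0):
    """tool y along world heading zyaw(deg)+90, tool z = -normal of a surface rising by tilt towards heading zyaw"""
    x=Ro.from_euler("ZY",[zyaw,-tilt],degrees=True).as_matrix()  # surface frame
    return x@np.diag([-1.,1,-1])
def goto(pos,R):
    s=ctrl.read_state(); C=Ro.from_euler("xyz",s["orientation"]).as_matrix()
    d=C.T@(np.array(pos)-s["eef_pos"]); r=Ro.from_matrix(C.T@R).as_rotvec()
    print("t",round(s["t"],2),"shift",d.round(4),"rot",r.round(4),"rows",np.linalg.norm(d)/.0417,np.linalg.norm(r)/.125)
E
python3 - <<'E'
from h import *
goto((.5126,.2345,.25),Rtool(10.5))
E
```

```text
t 0.15 shift [-0.3549 -0.2618 -0.0113] rot [-8.000e-04 -3.000e-04 -6.441e-01] rows 10.577844404397212 5.152569317169453
```

```bash
python3 shift.py '[[-0.355,-0.262,-0.011,0,0,-0.644],[-0.355,-0.262,-0.011,0,0,-0.644],[-0.355,-0.262,-0.011,0,0,-0.644],[-0.355,-0.262,-0.011,0,0,-0.644],[-0.355,-0.262,-0.011,0,0,-0.644],[-0.355,-0.262,-0.011,0,0,-0.644],[-0.355,-0.262,-0.011,0,0,-0.644],[-0.355,-0.262,-0.011,0,0,-0.644]]'
python3 -c "
from h import *
goto((.5126,.2345,.25),Rtool(10.5))"
```

```text
t: 0.82
eef_pos: [0.4629, 0.3304, 0.2472]
orientation: [-3.142, -0.0, -2.958]
contact_force: [0.3, 0.4, -0.7]
opening: 0.0911
finger_force: 0.0
t 0.82 shift [-0.0313 -0.1034 -0.0028] rot [-0.     -0.      0.0004] rows 2.59139456436869 0.003428349316899669
```

```bash
python3 shift.py '[[-0.025,-0.103,0,0,0,0],[-0.025,-0.103,0,0,0,0],[-0.025,-0.103,0,0,0,0],[-0.025,-0.103,0,0,0,0],[-0.025,-0.103,0,0,0,0]]'
python3 - <<'E'
from h import *
np.set_printoptions(precision=4,suppress=True)
print(ctrl.read_state()["eef_pos"])
p=ctrl.camera_params("wrist");i=ctrl.snapshot("wrist")
np.savez("w1.npz",**p);cv2.imwrite("pics/w1.png",i)
E
```

```text
t: 1.23
eef_pos: [0.5062, 0.2346, 0.2471]
orientation: [3.142, -0.0, -2.961]
contact_force: [0.3, -0.1, 0.4]
opening: 0.0913
finger_force: 0.0
[0.5062 0.2346 0.2471]
```

View pics/w1.png

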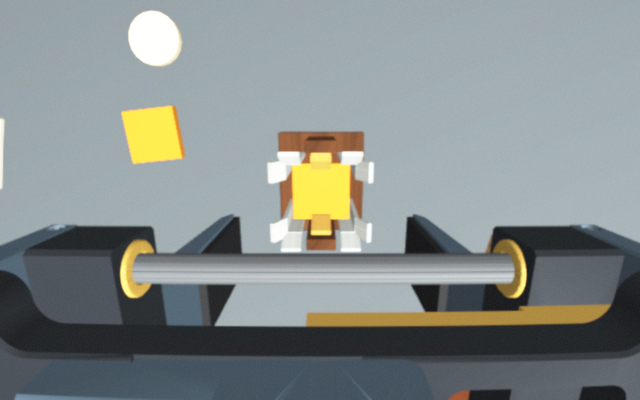

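Dispenser seen squarely in the wrist view: flare tips u 268–373, v 152–249, foot's far edge (279,132)–(364,131), pile top 292–350 × 163–219.

```bash
python3 - <<'E'
from h import *
np.set_printoptions(precision=4,suppress=True)
p=dict(np.load("w1.npz"))
a=plane(p,[(268,173),(373,172),(270,231),(371,231),(290,152),(351,152),(290,249),(351,249)],.107);print(a[:,:2],a.mean(0))
print("foot",plane(p,[(279,132),(364,131)],0)[:,:2]," spare",plane(p,[(122,111),(174,106),(183,159),(132,164)],.012).mean(0))
i=cv2.imread("pics/w1.png");h=cv2.cvtColor(i,cv2.COLOR_BGR2HSV);k=cv2.inRange(h,(8,150,120),(35,255,255))
cs,_=cv2.findContours(k[:260],0,2)
for c in cs:
    if cv2.contourArea(c)>500: print(cv2.boundingRect(c),cv2.minAreaRect(c))
print(i[175,[265,267,269,271,369,371,373,375,377]].tolist())
q=plane(p,[(292,200),(350,200)],.058);print("pile y",q[:,:2],q.mean(0))
c=plane(p,[(320.5,166),(320.5,216)],.058);print("catch tips",c[:,:2],c.mean(0))
goto((.538,-.1967,.17),Rtool(-4.5,25))
E
cp pics/w1.png /tmp/; python3 -c "
import cv2;i=cv2.imread('pics/w1.png')[115:265,230:410];cv2.imwrite('pics/w1c.png',cv2.resize(i,None,fx=4,fy=4,interpolation=2))"
```

```text
[[0.4944 0.1821]
 [0.4769 0.2734]
 [0.5478 0.1915]
 [0.531  0.2835]
 [0.4727 0.1984]
 [0.4632 0.2508]
 [0.5621 0.2125]
 [0.5518 0.2688]] [0.5125 0.2326 0.107 ]
foot [[0.4636 0.1732]
 [0.4444 0.2718]]  spare [0.4923 0.0304 0.012 ]
(284, 134, 75, 102) ((321.0, 184.5), (101.0, 74.0), 90.0)
(122, 106, 63, 57) ((153.0518341064453, 134.2739715576172), (55.05048370361328, 53.11190414428711), 79.28687286376953)
[[181, 176, 164], [203, 201, 195], [248, 250, 250], [251, 253, 252], [252, 251, 249], [254, 254, 253], [228, 225, 213], [182, 178, 164], [181, 177, 163]]
pile y [[0.5276 0.2044]
 [0.5166 0.2647]] [0.5221 0.2345 0.058 ]
catch tips [[0.4867 0.2276]
 [0.5395 0.2372]] [0.5131 0.2324 0.058 ]
t 1.28 shift [ 0.0467 -0.4309  0.0771] rot [ 0.0569 -0.4341  0.2566] rows 10.556372562687965 4.059576664992673
```

View pics/w1c.png

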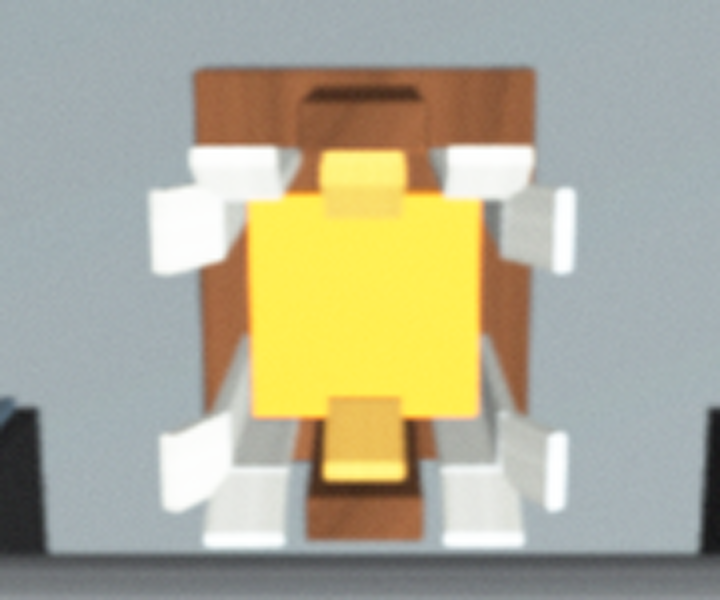

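Flares and catch tips agree: dispenser axis (0.513, 0.233), yaw 10.7°. Moving to hover square above the leaning tile.

```bash
python3 -c "
from h import *
goto((.4955,-.193,.180),Rtool(-4.5,25))"
```

```text
t 1.28 shift [ 0.0878 -0.4195  0.0671] rot [ 0.0569 -0.4341  0.2566] rows 10.40403489841921 4.059576664992673
```

```bash
python3 shift.py '[[0.044,-0.21,0.02,0.057,-0.434,0.257],[0.088,-0.42,0.067,0.057,-0.434,0.257],[0.088,-0.42,0.067,0.057,-0.434,0.257],[0.088,-0.42,0.067,0.057,-0.434,0.257],[0.088,-0.42,0.067,0.057,-0.434,0.257],[0.088,-0.42,0.067,0.057,-0.434,0.257],[0.088,-0.42,0.067,0.057,-0.434,0.257],[0.088,-0.42,0.067,0.057,-0.434,0.257]]'
python3 -c "
from h import *
goto((.4955,-.193,.180),Rtool(-4.5,25))"
```

```text
t: 1.95
eef_pos: [0.4985, -0.0849, 0.198]
orientation: [3.141, 0.437, 3.065]
contact_force: [1.4, 0.8, -0.0]
opening: 0.0916
finger_force: 0.0
t 1.95 shift [ 0.0029 -0.108   0.0185] rot [0.0011 0.0012 0.002 ] rows 2.6296952568269645 0.02053285022320072
```

```bash
python3 shift.py '[[0.003,-0.1,0,0,0,0],[0.003,-0.1,0,0,0,0],[0.003,-0.1,0,0,0,0],[0.003,-0.1,0,0,0,0]]'
python3 - <<'E'
from h import *
p=ctrl.camera_params("wrist");i=ctrl.snapshot("wrist")
np.savez("w2.npz",**p)
h=cv2.cvtColor(i,cv2.COLOR_BGR2HSV);k=cv2.inRange(h,(8,150,120),(30,255,255))
cs,_=cv2.findContours(k,0,2)
for c in cs:
    if cv2.contourArea(c)>500: print(cv2.boundingRect(c),cv2.minAreaRect(c),cv2.approxPolyDP(c,3,True)[:,0].tolist())
cv2.imwrite("pics/w2.png",i)
E
```

```text
t: 2.28
eef_pos: [0.4885, -0.186, 0.1968]
orientation: [3.142, 0.437, 3.062]
contact_force: [0.5, 0.9, 0.3]
opening: 0.0908
finger_force: 0.0
(306, 306, 303, 20) ((457.0218505859375, 316.5895690917969), (16.616676330566406, 302.31951904296875), 88.85424041748047) [[608, 306], [521, 307], [513, 312], [308, 313], [306, 325], [583, 322], [597, 317]]
(496, 241, 30, 57) ((511.4054260253906, 268.9679870605469), (56.61331558227539, 27.572101593017578), 85.48600769042969) [[501, 242], [502, 246], [496, 249], [511, 252], [516, 277], [507, 287], [499, 287], [507, 296], [516, 297], [523, 289], [515, 296], [521, 282], [521, 267], [525, 266], [523, 256], [512, 241], [504, 245]]
(122, 240, 31, 58) ((135.89747619628906, 268.3626403808594), (29.121789932250977, 57.56037139892578), 4.899092674255371) [[142, 240], [134, 241], [122, 260], [127, 265], [126, 278], [136, 296], [133, 297], [149, 286], [135, 284], [130, 276], [134, 256], [140, 251], [152, 251]]
(283, 152, 67, 65) ((315.9999694824219, 183.99998474121094), (65.99998474121094, 63.99999237060547), -0.0) [[283, 154], [286, 216], [348, 215], [347, 152]]
(519, 49, 76, 83) ((557.2349243164062, 89.77816009521484), (61.08835220336914, 92.22859954833984), 73.20162963867188) [[594, 52], [587, 49], [519, 72], [520, 126], [524, 131], [586, 113]]
```

View pics/w2.png

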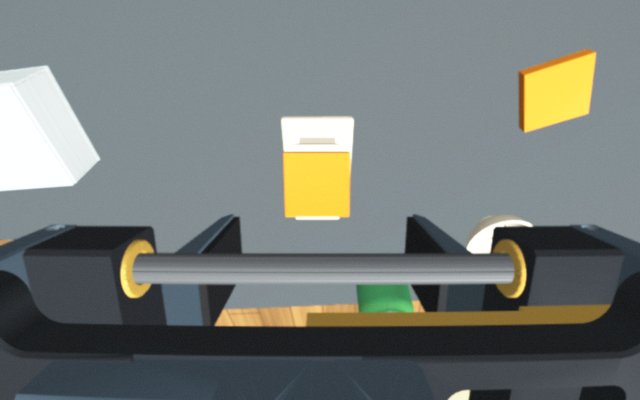

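Tile face appears square in the wrist view, corners (283,154), (347,152), (348,215), (286,216), with the ledge at its top (near-base) edge.

```bash
python3 - <<'E'
from h import *
np.set_printoptions(precision=4,suppress=True)
p=dict(np.load("w2.npz")); uv=np.array([(283,153.5),(348.5,152),(349.5,216),(285.5,217.5)],float)
c=plane(p,[uv.mean(0)],.0609)[0]; R=Rtool(-4.5,25); n=-R[:,2]
d=np.c_[und(p,uv),np.ones(4)]@p["R"]; o=-p["R"].T@p["t"]
X=o+d*(((c-o)@n)/(d@n))[:,None]; Y=(X-c)@R
print(c,X.mean(0),Y[:,:2],np.linalg.norm(np.roll(X,1,0)-X,axis=1))
e=Y[1]-Y[0]+Y[2]-Y[3]; print("turn about tool z deg",np.degrees(np.arctan2(-e[0],e[1])))
for k in(.05,.009): goto(c+k*n,R)
E
```

```text
[ 0.5413 -0.1968  0.0609] [ 0.5419 -0.1969  0.0612] [[ 0.0284 -0.0297]
 [ 0.0296  0.0285]
 [-0.0297  0.0304]
 [-0.031  -0.0292]] [0.0594 0.0582 0.0593 0.0596]
turn about tool z deg -1.251898473260922
t 2.33 shift [ 0.0086 -0.0081  0.0957] rot [ 0.     -0.0002 -0.0011] rows 2.312537273024434 0.00922813803078285
t 2.33 shift [ 0.0086 -0.0081  0.1367] rot [ 0.     -0.0002 -0.0011] rows 3.290527554848325 0.00922813803078285
```

```bash
python3 shift.py '[[0.0086,-0.008,0.03,0,0,-0.02],[0.0086,-0.008,0.07,0,0,-0.02],[0.0086,-0.008,0.11,0,0,-0.02],[0.0086,-0.008,0.1367,0,0,-0.02],[0.0086,-0.008,0.1367,0,0,-0.02],[0.0086,-0.008,0.1367,0,0,-0.02],[0.0086,-0.008,0.1367,0,0,-0.02]]'
python3 -c "
from h import *
n=-Rtool(-4.5,25)[:,2];goto(np.array([.5416,-.1969,.0611])+.009*n,Rtool(-5.7,25))"
```

```text
t: 2.92
eef_pos: [0.5391, -0.207, 0.0908]
orientation: [3.108, 0.411, 3.088]
contact_force: [-0.3, -0.1, 0.1]
opening: 0.0908
finger_force: 0.0
t 2.92 shift [0.0103 0.0097 0.0194] rot [ 0.0522 -0.026   0.041 ] rows 0.5752677396682758 0.5705124605711234
```

```bash
python3 shift.py '[[0,0,0,0,0,0]]'
python3 -c "
from h import *
s=ctrl.read_state();print(s['joint_positions'].round(3))
n=-Rtool(-4.5,25)[:,2];goto(np.array([.5416,-.1969,.0611])+.009*n,Rtool(-5.7,25))"
```

```text
t: 3.0
eef_pos: [0.5392, -0.2075, 0.0915]
orientation: [3.109, 0.412, 3.087]
contact_force: [0.2, 0.1, 0.5]
opening: 0.0916
finger_force: 0.0
[-0.492  0.339  2.206  0.723  0.306 -2.678]
t 3.0 shift [0.0108 0.0102 0.0199] rot [ 0.0516 -0.0247  0.0408] rows 0.5953356824148621 0.5619320817103113
```

Joint 5 has reached its lower limit with the full 25° lean. The pads slide on the plane of the y edges, so a 15° lean grips just as well; I'll use that and take out the 10° when placing.

```bash
python3 -c "
from h import *
n=-Rtool(-5.5,25)[:,2];R=Rtool(-5.7,15);u=np.array([.5416,-.1969,.0611])-.012*n
for k in(.06,.02):goto(u-k*R[:,2],R)"
```

```text
t 3.0 shift [ 0.0013  0.0118 -0.0184] rot [0.0478 0.1497 0.0452] rows 0.5246969414873117 1.3085413305102387
t 3.0 shift [0.0073 0.0101 0.0211] rot [0.0478 0.1497 0.0452] rows 0.5878462204226312 1.3085413305102387
```

```bash
python3 shift.py '[[0.001,0.012,-0.018,0.048,0.15,0.045],[0.001,0.012,-0.018,0.048,0.15,0.045],[0.001,0.012,-0.018,0.048,0.15,0.045]]'
python3 -c "
from h import *
s=ctrl.read_state();print(s['joint_positions'].round(3))
n=-Rtool(-5.5,25)[:,2];R=Rtool(-5.7,15);u=np.array([.5416,-.1969,.0611])-.012*n
for k in(.06,.02):goto(u-k*R[:,2],R)"
```

```text
t: 3.25
eef_pos: [0.532, -0.196, 0.1067]
orientation: [3.134, 0.273, 3.046]
contact_force: [-0.2, 0.3, -0.2]
opening: 0.0911
finger_force: 0.0
[-0.436  0.305  2.175  0.241  0.417 -2.12 ]
t 3.25 shift [ 0.0004  0.0001 -0.0016] rot [0.0083 0.0108 0.0034] rows 0.03964001382730737 0.11235664647937152
t 3.25 shift [ 0.0008 -0.0002  0.0384] rot [0.0083 0.0108 0.0034] rows 0.9208380273077202 0.11235664647937152
```

Joint 5 is now clear of its limit. Descending, then closing.

```bash
python3 shift.py '[[0.001,0,0.02,0.008,0.011,0.003],[0.001,0,0.0384,0.008,0.011,0.003],[0.001,0,0.0384,0.008,0.011,0.003],[0.001,0,0.0384,0.008,0.011,0.003]]'
python3 -c "
from h import *
s=ctrl.read_state();print(s['joint_positions'].round(3))
n=-Rtool(-5.5,25)[:,2];R=Rtool(-5.7,15);u=np.array([.5416,-.1969,.0611])-.012*n
goto(u-.02*R[:,2],R)"
python3 shift.py '[[0,0,0,0,0,0],[0,0,0,0,0,0],[0,0,0,0,0,0],[0,0,0,0,0,0],[0,0,0,0,0,0],[0,0,0,0,0,0]]' 0.04
```

```text
t: 3.58
eef_pos: [0.5415, -0.1962, 0.0686]
orientation: [3.139, 0.262, 3.044]
contact_force: [0.2, -0.4, 0.7]
opening: 0.0914
finger_force: 0.0
[-0.424  0.392  2.155  0.247  0.357 -2.119]
t 3.58 shift [-0.0003 -0.0006 -0.0009] rot [0.0029 0.0005 0.0018] rows 0.02758674334638858 0.027585549871296407
t: 4.08
eef_pos: [0.542, -0.1969, 0.0685]
orientation: [3.139, 0.263, 3.044]
contact_force: [-4.5, 0.7, 7.7]
opening: 0.06
finger_force: 29.9
```

```bash
python3 shift.py '[[0.004,0,-0.02,0,0,0],[0.007,0,-0.04,0,0,0],[0.007,0,-0.08,0,0,0],[0.007,0,-0.12,0,0,0],[0.007,0,-0.12,0,0,0]]'
python3 -c "
from h import *
R=Rtool(10.7,-10);goto(np.array([.513,.233,.17])-.02*R[:,2],R)"
```

```text
t: 4.5
eef_pos: [0.5055, -0.1944, 0.1888]
orientation: [-3.141, 0.27, 3.044]
contact_force: [2.8, -1.3, 0.7]
opening: 0.0596
finger_force: 30.0
t 4.5 shift [ 0.0294  0.4271 -0.0094] rot [-0.0144  0.4416 -0.2865] rows 10.26866187943824 4.2125736386607695
```

```bash
python3 shift.py '[[0.029,0.427,-0.009,-0.014,0.442,-0.287],[0.029,0.427,-0.009,-0.014,0.442,-0.287],[0.029,0.427,-0.009,-0.014,0.442,-0.287],[0.029,0.427,-0.009,-0.014,0.442,-0.287],[0.029,0.427,-0.009,-0.014,0.442,-0.287],[0.029,0.427,-0.009,-0.014,0.442,-0.287],[0.029,0.427,-0.009,-0.014,0.442,-0.287],[0.029,0.427,-0.009,-0.014,0.442,-0.287]]'
python3 shift.py '[[0,0.1,0,0,0,0],[0,0.1,0,0,0,0],[0,0.1,0,0,0,0],[0,0.1,0,0,0,0]]'
python3 - <<'E'
from h import *
R=Rtool(10.7,-10);goto(np.array([.513,.233,.17])-.02*R[:,2],R)
p=ctrl.camera_params("wrist");i=ctrl.snapshot("wrist");d=ctrl.snapshot("side");a=ctrl.snapshot("scene")
np.savez("w3.npz",**p)
z=lambda m,x,y:cv2.resize(m[y:y+105,x:x+140],(400,300),interpolation=2)
cv2.imwrite("pics/w3.png",np.vstack([np.hstack([z(d,220,70),z(a,370,140)]),np.hstack([cv2.resize(i[:300,120:520],(400,300)),np.zeros((300,400,3),np.uint8)])]))
E
```

```text
t: 5.17
eef_pos: [0.5126, 0.142, 0.1835]
orientation: [3.137, -0.182, -2.953]
contact_force: [0.7, -0.7, -0.2]
opening: 0.0598
finger_force: 30.0
t: 5.5
eef_pos: [0.4935, 0.2413, 0.184]
orientation: [3.136, -0.181, -2.95]
contact_force: [0.0, -1.0, -0.8]
opening: 0.0597
finger_force: 30.0
t 5.5 shift [-0.0197 -0.0118 -0.0095] rot [ 0.0043 -0.0069  0.0048] rows 0.5951921539844648 0.0755671593054194
```

View pics/w3.png

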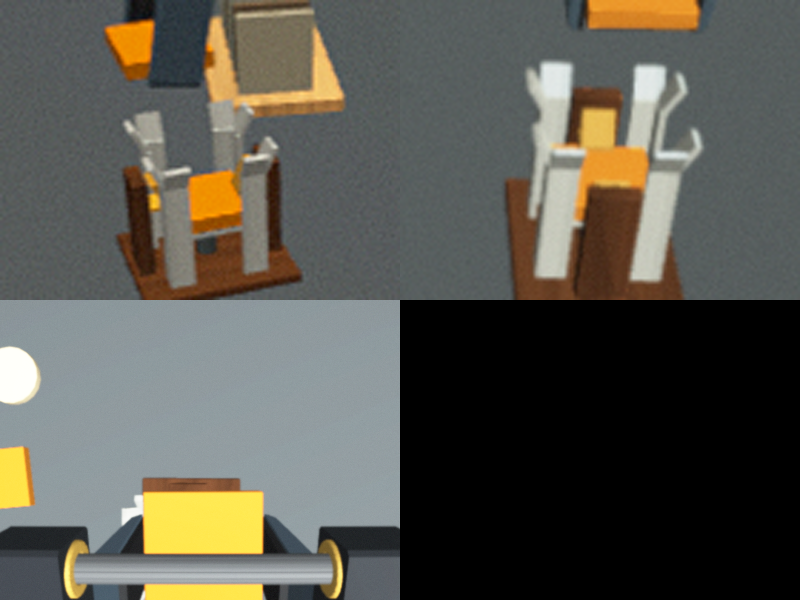

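Tile is held level above the dispenser. Its near edge lies at wrist v≈191, u 263–383. Checking its offset in the grip.

```bash
python3 - <<'E'
from h import *
np.set_printoptions(precision=4,suppress=True)
p=dict(np.load("w3.npz")); s=ctrl.read_state(); C=Ro.from_euler("xyz",s["orientation"]).as_matrix()
u=s["eef_pos"]+.02*C[:,2]; D=Ro.from_euler("z",10.7,degrees=True).as_matrix()
X=plane(p,[(263,191),(383,191)],u[2]+.012); print(u,(X-u)@D)
b=np.array([.513,.233,0]);c=u
R=Rtool(10.7,-10)
for z in(.14,.075,.07): goto(b+[0,0,z]-.02*R[:,2],R)
E
```

```text
[0.4906 0.2372 0.1643] [[-0.0303 -0.0275  0.012 ]
 [-0.0305  0.0327  0.012 ]]
t 5.65 shift [-0.0251 -0.0083  0.02  ] rot [ 0.0041 -0.0074  0.0018] rows 0.7952476945641315 0.06946533392363102
t 5.65 shift [-0.0369 -0.0086  0.0839] rot [ 0.0041 -0.0074  0.0018] rows 2.2082385378686533 0.06946533392363102
t 5.65 shift [-0.0378 -0.0086  0.0889] rot [ 0.0041 -0.0074  0.0018] rows 2.324661050771462 0.06946533392363102
```

```bash
python3 - <<'E'
from h import *
np.set_printoptions(precision=4,suppress=True)
S=ctrl.camera_params("scene"); s=ctrl.read_state(); C=Ro.from_euler("xyz",s["orientation"]).as_matrix()
D=Ro.from_euler("z",10.7,degrees=True).as_matrix(); u=s["eef_pos"]+.02*C[:,2]
f=lambda x,y:((x-400)/2.857+370,y/2.857+140)
X=plane(S,[f(587,27),f(698,28)],u[2]);print("tile front edge rel to gripper centre",(X-u)@D)
Y=plane(S,[f(551,151),f(687,156)],.107);print("front flare rel to axis est",(Y-[.513,.233,0])@D)
print("foot",(plane(S,[(410,249),(469.3,250.3)],0)-[.513,.233,0])@D)
print("spare",plane(S,[(312,190),(342,190),(343,209),(313,209)],.012).mean(0))
E
```

```text
tile front edge rel to gripper centre [[ 0.0275 -0.0289  0.    ]
 [ 0.0252  0.0323  0.    ]]
front flare rel to axis est [[ 0.0443 -0.0381  0.107 ]
 [ 0.0451  0.0366  0.107 ]]
foot [[ 0.0595 -0.0501  0.    ]
 [ 0.0579  0.0494  0.    ]]
spare [0.4961 0.0297 0.012 ]
```

Both cameras agree the held tile sits about 2 mm to +y of where the calibration places the gripper centre, so I correct the aim to (0.5144, 0.2310).

```bash
python3 - <<'E'
from h import *
R=Rtool(10.7,-10)
for z in(.14,.10,.073): goto(np.array([.5144,.231,z])-.02*R[:,2],R)
E
```

```text
t 5.65 shift [-0.0261 -0.0105  0.0198] rot [ 0.0041 -0.0074  0.0018] rows 0.8252753329036603 0.06946533392363102
t 5.65 shift [-0.0333 -0.0107  0.0592] rot [ 0.0041 -0.0074  0.0018] rows 1.6485235041837165 0.06946533392363102
t 5.65 shift [-0.0382 -0.0108  0.0857] rot [ 0.0041 -0.0074  0.0018] rows 2.265528650630522 0.06946533392363102
```

```bash
python3 shift.py '[[-0.026,-0.0105,0.01,0.004,-0.007,0],[-0.026,-0.0105,0.02,0.004,-0.007,0],[-0.028,-0.0106,0.03,0.004,-0.007,0],[-0.03,-0.0106,0.042,0.004,-0.007,0],[-0.0315,-0.0107,0.05,0.004,-0.007,0],[-0.0325,-0.0107,0.055,0.004,-0.007,0],[-0.0325,-0.0107,0.055,0.004,-0.007,0]]'
python3 -c "
from h import *
R=Rtool(10.7,-10)
for z in(.10,.073): goto(np.array([.5144,.231,z])-.02*R[:,2],R)"
```

```text
t: 6.23
eef_pos: [0.5171, 0.2317, 0.123]
orientation: [3.141, -0.176, -2.953]
contact_force: [0.1, 0.7, -1.1]
opening: 0.0598
finger_force: 30.1
t 6.23 shift [-0.0013 -0.0002  0.0032] rot [ 0.0001 -0.0019  0.0015] rows 0.0815594262310926 0.01897568909784366
t 6.23 shift [-0.006  -0.0002  0.0297] rot [ 0.0001 -0.0019  0.0015] rows 0.7274390037021188 0.01897568909784366
```

```bash
python3 shift.py '[[-0.002,0,0.006,0,0,0],[-0.003,0,0.012,0,0,0],[-0.004,0,0.018,0,0,0],[-0.005,0,0.024,0,0,0],[-0.0055,0,0.026,0,0,0],[-0.0055,0,0.026,0,0,0]]'
python3 -c "
from h import *
R=Rtool(10.7,-10)
for z in(.073,.068): goto(np.array([.5144,.231,z])-.02*R[:,2],R)"
```

```text
t: 6.73
eef_pos: [0.5147, 0.2325, 0.0991]
orientation: [3.14, -0.185, -2.955]
contact_force: [-39.0, 3.4, 42.1]
opening: 0.0596
finger_force: 75.6
t 6.73 shift [-0.004  -0.0014  0.0058] rot [ 0.0012 -0.0101  0.0002] rows 0.1717998848289077 0.08169256825121769
t 6.73 shift [-0.0049 -0.0014  0.0107] rot [ 0.0012 -0.0101  0.0002] rows 0.28423770864253406 0.08169256825121769
```

```bash
python3 shift.py '[[0.003,0,-0.008,0,0,0],[0.003,0,-0.008,0,0,0]]'
python3 - <<'E'
from h import *
d=ctrl.snapshot("side");a=ctrl.snapshot("scene");s=ctrl.read_state();print(s["eef_pos"],s["contact_force"])
z=lambda m,x,y:cv2.resize(m[y:y+105,x:x+140],(400,300),interpolation=2)
z=lambda m,x,y:cv2.resize(m[y:y+120,x:x+80],(400,600),interpolation=2)
cv2.imwrite("pics/w4.png",np.hstack([z(d,253,75),z(a,400,130)]))
E
```

```text
t: 6.9
eef_pos: [0.5152, 0.2321, 0.1065]
orientation: [3.14, -0.178, -2.954]
contact_force: [-12.4, 3.0, 1.9]
opening: 0.0599
finger_force: 40.1
[0.51521278 0.23208019 0.10627909] [-14.163626     3.48432475   6.96415198]
```

View pics/w4.png

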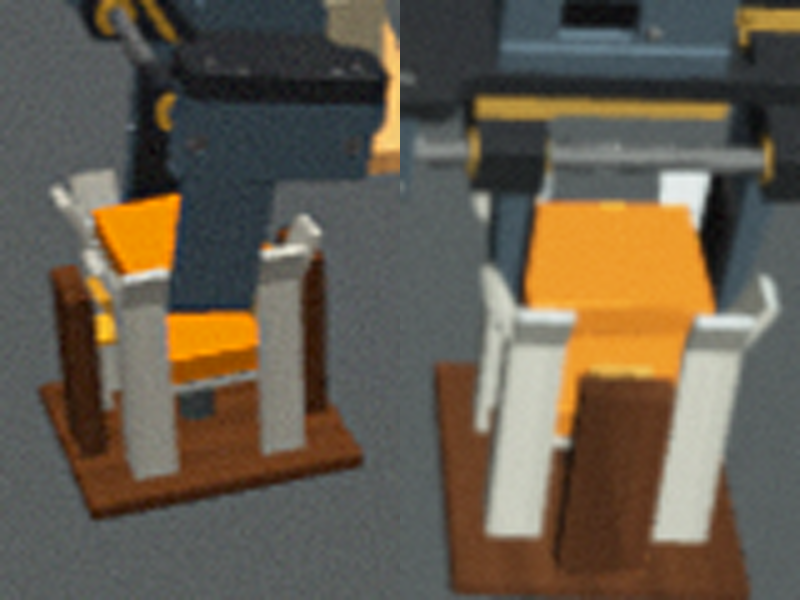

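The side and scene crops show the tile tilting with the −x edge high and the finger nearly filling the slot. Measuring the tilt from the corners.

```bash
python3 - <<'E'
from h import *
np.set_printoptions(precision=4,suppress=True)
S=ctrl.camera_params("scene");P=ctrl.camera_params("side");D=Ro.from_euler("z",10.7,degrees=True).as_matrix()
s=ctrl.read_state(); C=Ro.from_euler("xyz",s["orientation"]).as_matrix(); print("tile est",s["eef_pos"]+.02*C[:,2])
f=lambda L:[(400+(x-400)/5,130+y/5) for x,y in L]; g=lambda L:[(253+x/5,75+y/5) for x,y in L]
X=tri(S,f([(690,205),(540,203)]),P,g([(95,210),(125,272)])); print("back corners",X,(X-[.513,.233,0])@D, proj(S,X)-f([(690,205),(540,203)]))
for z in(.075,.08,.085,.09,.095): 
    Y=plane(S,f([(712,300),(525,305)]),z); print(z,((Y-[.513,.233,0])@D)[:,:2],np.linalg.norm(Y-X,axis=1))
E
```

```text
tile est [0.5117 0.2314 0.0866]
back corners [[0.4772 0.2552 0.0991]
 [0.4861 0.2052 0.0977]] [[-0.031   0.0284  0.0991]
 [-0.0316 -0.0223  0.0977]] [[-0.1162  0.1958]
 [-0.1382  0.2164]]
0.075 [[-0.0102  0.0365]
 [-0.0041 -0.0273]] [0.0329 0.036 ]
0.08 [[-0.0034  0.0348]
 [ 0.0027 -0.0284]] [0.0342 0.039 ]
0.085 [[ 0.0035  0.0331]
 [ 0.0094 -0.0295]] [0.0376 0.0436]
0.09 [[ 0.0103  0.0314]
 [ 0.0162 -0.0306]] [0.0424 0.0491]
0.095 [[ 0.0171  0.0297]
 [ 0.023  -0.0317]] [0.0484 0.0555]
```

Triangulated back edge is level (z≈0.098), so the tile is flat. The 10°-leaning fingers are what jam in the 38 mm slot. I'll raise, bring the tool upright (the tile takes a small tilt, which pressing levels) and go in again.

```bash
python3 shift.py '[[0.002,0,-0.02,0,0,0],[0.006,0,-0.04,0,0,0],[0.006,0,-0.04,0,0,0]]'
python3 -c "
from h import *
print(ctrl.read_state()['joint_positions'].round(3))
R=Rtool(10.7,-1)
for z in(.12,.095,.075): goto(np.array([.5134,.2308,z])-.02*R[:,2],R)"
```

```text
t: 7.25
eef_pos: [0.5201, 0.2329, 0.1501]
orientation: [3.14, -0.17, -2.953]
contact_force: [0.8, 0.2, 0.4]
opening: 0.0597
finger_force: 30.0
[ 0.367  0.364  1.957  0.038  0.987 -1.416]
t 7.25 shift [ 0.0049 -0.0008  0.0111] rot [ 0.0014 -0.1521  0.0019] rows 0.29140345218307345 1.216668705553009
t 7.25 shift [ 0.0007 -0.0009  0.0357] rot [ 0.0014 -0.1521  0.0019] rows 0.8575557725531608 1.216668705553009
t 7.25 shift [-0.0027 -0.0009  0.0555] rot [ 0.0014 -0.1521  0.0019] rows 1.3316764630279594 1.216668705553009
```

```bash
python3 shift.py '[[0.005,-0.001,0.006,0.001,-0.1,0.002],[0.005,-0.001,0.011,0.001,-0.152,0.002],[0.005,-0.001,0.011,0.001,-0.152,0.002],[0.003,-0.001,0.022,0.001,-0.152,0.002],[0.001,-0.001,0.0357,0.001,-0.152,0.002],[0.001,-0.001,0.0357,0.001,-0.152,0.002],[0.001,-0.001,0.0357,0.001,-0.152,0.002]]'
python3 -c "
from h import *
R=Rtool(10.7,-1)
for z in(.085,.075): goto(np.array([.5134,.2308,z])-.02*R[:,2],R)"
```

```text
t: 7.83
eef_pos: [0.5119, 0.2301, 0.1106]
orientation: [-3.142, -0.024, -2.956]
contact_force: [1.1, 2.9, -3.6]
opening: 0.0599
finger_force: 30.6
t 7.83 shift [-0.002   0.0004  0.0055] rot [-0.0001 -0.0068 -0.001 ] rows 0.14108597209606932 0.05531824913858391
t 7.83 shift [-0.0023  0.0004  0.0155] rot [-0.0001 -0.0068 -0.001 ] rows 0.37588745627754494 0.05531824913858391
```

```bash
python3 shift.py '[[-0.001,0,0.003,0,0,0],[-0.002,0,0.0055,0,0,0],[-0.002,0,0.0055,0,0,0]]'
python3 shift.py '[[0,0,0.003,0,0,0],[0,0,0.006,0,0,0],[0,0,0.006,0,0,0]]'
python3 -c "
from h import *
R=Rtool(10.7,-1)
for z in(.075,): goto(np.array([.5134,.2308,z])-.02*R[:,2],R)"
```

```text
t: 8.08
eef_pos: [0.5137, 0.2305, 0.1056]
orientation: [3.142, -0.023, -2.956]
contact_force: [0.2, 6.1, -2.9]
opening: 0.0597
finger_force: 30.0
t: 8.33
eef_pos: [0.5137, 0.2305, 0.0997]
orientation: [3.142, -0.022, -2.956]
contact_force: [-0.2, 6.8, -3.1]
opening: 0.0597
finger_force: 30.0
t 8.33 shift [-0.0002  0.0003  0.0047] rot [ 0.0001 -0.005  -0.0007] rows 0.11345356866304245 0.040024589342518395
```

```bash
python3 shift.py '[[0,0.0015,0.001,0,0,0],[0,0.0015,0.004,0,0,0],[0,0.0015,0.004,0,0,0]]'
python3 shift.py '[[0,0,0.002,0,0,0],[0,0,0.004,0,0,0],[0,0,0.004,0,0,0]]'
```

```text
t: 8.58
eef_pos: [0.5133, 0.2316, 0.0958]
orientation: [-3.141, -0.022, -2.955]
contact_force: [2.7, 0.7, -0.6]
opening: 0.0596
finger_force: 30.0
t: 8.83
eef_pos: [0.5135, 0.2317, 0.0922]
orientation: [-3.141, -0.021, -2.955]
contact_force: [3.7, 1.4, 2.5]
opening: 0.0597
finger_force: 30.0
```

```bash
python3 shift.py '[[0,0,0.002,0,0,0],[0,0,0.004,0,0,0],[0,0,0.004,0,0,0]]'
python3 shift.py '[[0,0,0.001,0,0,0],[0,0,0.002,0,0,0],[0,0,0.002,0,0,0]]'
```

```text
t: 9.08
eef_pos: [0.5133, 0.2317, 0.0882]
orientation: [-3.141, -0.021, -2.955]
contact_force: [4.6, 1.8, 2.2]
opening: 0.0595
finger_force: 30.0
t: 9.33
eef_pos: [0.5131, 0.2316, 0.0862]
orientation: [-3.141, -0.022, -2.955]
contact_force: [5.7, 0.5, 4.2]
opening: 0.0593
finger_force: 30.0
```

```bash
python3 shift.py '[[0,0,0,0,0,0],[0,0,0,0,0,0],[0,0,0,0,0,0],[0,0,0,0,0,0]]' 0.091
python3 shift.py '[[0,0,-0.02,0,0,0],[0,0,-0.05,0,0,0],[0,0,-0.08,0,0,0],[0,0,-0.1,0,0,0],[0,0,-0.1,0,0,0]]'
python3 - <<'E'
from h import *
i=ctrl.snapshot("wrist");d=ctrl.snapshot("side");a=ctrl.snapshot("scene")
z=lambda m,x,y:cv2.resize(m[y:y+105,x:x+140],(400,300),interpolation=2)
cv2.imwrite("pics/w5.png",np.vstack([np.hstack([z(d,220,80),z(a,370,150)]),np.hstack([cv2.resize(i[:300,120:520],(400,300)),np.zeros((300,400,3),np.uint8)])]))
E
```

```text
t: 9.67
eef_pos: [0.5119, 0.2312, 0.0856]
orientation: [-3.141, -0.024, -2.955]
contact_force: [-0.6, -0.1, 0.1]
opening: 0.0835
finger_force: 0.0
t: 10.08
eef_pos: [0.5164, 0.2327, 0.19]
orientation: [3.141, -0.017, -2.955]
contact_force: [0.9, -0.1, 1.4]
opening: 0.0908
finger_force: 0.0
```

View pics/w5.png

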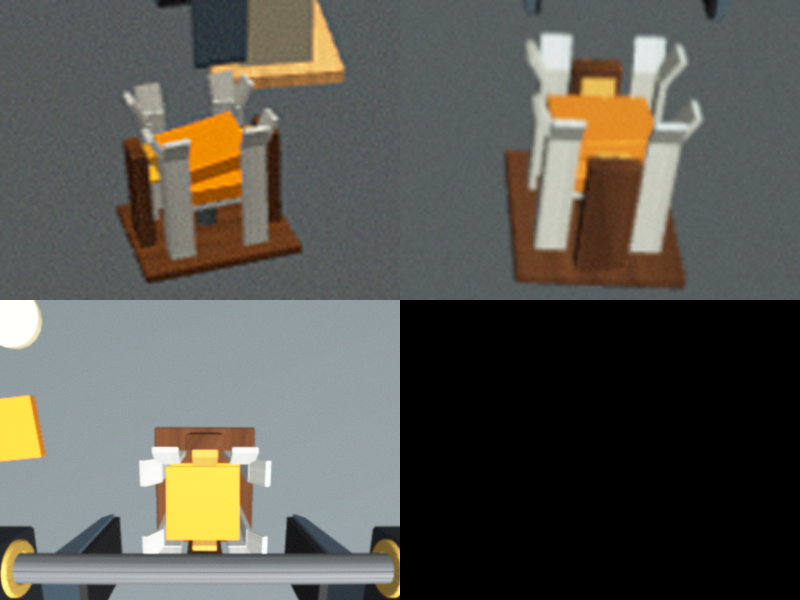

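The tile lies in the mouth on the catch slopes, slightly higher at +x. Closing the fingers to press at the centre.

```bash
python3 shift.py '[[0,0,0.01,0,0,0],[0,0,0.03,0,0,0],[0,0,0.03,0,0,0],[0,0,0.03,0,0,0],[0,0,0.03,0,0,0],[0,0,0.03,0,0,0],[0,0,0.03,0,0,0],[0,0,0.03,0,0,0]]' 0
python3 -c "
from h import *
R=Rtool(10.7,0)
for z in(.115,.08): goto(np.array([.5134,.232,z]),R)"
```

```text
t: 10.9
eef_pos: [0.5144, 0.2319, 0.1565]
orientation: [-3.141, -0.022, -2.955]
contact_force: [-0.1, -0.1, -0.3]
opening: 0.0403
finger_force: 0.0
t 10.9 shift [0.     0.0003 0.0415] rot [-0.0004 -0.0216 -0.0004] rows 0.9951968366237338 0.17322542148220912
t 10.9 shift [-0.0007  0.0003  0.0765] rot [-0.0004 -0.0216 -0.0004] rows 1.834399648372214 0.17322542148220912
```

```bash
python3 shift.py '[[0,0,0.01,0,-0.02,0],[0,0,0.02,0,-0.02,0],[0,0,0.02,0,-0.02,0],[0,0,0.02,0,-0.02,0],[0,0,0.02,0,-0.02,0],[0,0,0.02,0,-0.02,0],[0,0,0.02,0,-0.02,0],[0,0,0.02,0,-0.02,0]]'
python3 shift.py '[[0,0,0.007,0,0,0],[0,0,0.014,0,0,0],[0,0,0.02,0,0,0],[0,0,0.02,0,0,0],[0,0,0.02,0,0,0]]'
python3 shift.py '[[0,0,0.004,0,0,0],[0,0,0.008,0,0,0],[0,0,0.012,0,0,0],[0,0,0.012,0,0,0]]'
```

```text
t: 11.57
eef_pos: [0.5138, 0.2318, 0.1363]
orientation: [-3.141, -0.002, -2.955]
contact_force: [-0.2, 0.5, -0.4]
opening: 0.0005
finger_force: 0.0
t: 11.98
eef_pos: [0.5133, 0.2316, 0.1153]
orientation: [-3.141, -0.004, -2.955]
contact_force: [-0.3, 0.3, 0.4]
opening: 0.0005
finger_force: 0.0
t: 12.32
eef_pos: [0.5137, 0.2317, 0.1036]
orientation: [-3.141, -0.002, -2.955]
contact_force: [-0.3, -0.1, 0.7]
opening: 0.0003
finger_force: 0.2
```

```bash
python3 shift.py '[[0,0,0.003,0,0,0],[0,0,0.006,0,0,0],[0,0,0.009,0,0,0],[0,0,0.009,0,0,0]]'
python3 shift.py '[[0,0,0.003,0,0,0],[0,0,0.006,0,0,0],[0,0,0.009,0,0,0],[0,0,0.009,0,0,0]]'
```

```text
t: 12.65
eef_pos: [0.5141, 0.2319, 0.095]
orientation: [-3.141, -0.001, -2.955]
contact_force: [-0.3, -0.0, 1.8]
opening: 0.0006
finger_force: 0.5
t: 12.98
eef_pos: [0.514, 0.2319, 0.0861]
orientation: [-3.141, -0.001, -2.955]
contact_force: [2.5, 1.2, 2.2]
opening: 0.0003
finger_force: 1.3
```

```bash
python3 shift.py '[[0,0,0.003,0,0,0],[0,0,0.006,0,0,0],[0,0,0.006,0,0,0]]'
python3 shift.py '[[0,0,0.003,0,0,0],[0,0,0.005,0,0,0],[0,0,0.005,0,0,0]]'
```

```text
t: 13.23
eef_pos: [0.5141, 0.2319, 0.0801]
orientation: [-3.141, -0.001, -2.955]
contact_force: [-0.2, 0.1, 7.2]
opening: 0.0005
finger_force: 3.7
t: 13.48
eef_pos: [0.5141, 0.2319, 0.0752]
orientation: [-3.141, -0.001, -2.955]
contact_force: [-1.0, -0.5, 8.6]
opening: 0.0007
finger_force: 4.2
```

```bash
python3 shift.py '[[0,0,0.003,0,0,0],[0,0,0.005,0,0,0],[0,0,0.005,0,0,0]]'
python3 shift.py '[[0,0,-0.005,0,0,0],[0,0,-0.01,0,0,0],[0,0,-0.01,0,0,0]]'
python3 shift.py '[[0,0,-0.01,0,0,0],[0,0,-0.04,0,0,0],[0,0,-0.08,0,0,0],[0,0,-0.11,0,0,0],[0,0,-0.11,0,0,0],[0,0,-0.11,0,0,0]]'
python3 - <<'E'
from h import *
i=ctrl.snapshot("wrist");d=ctrl.snapshot("side");a=ctrl.snapshot("scene")
z=lambda m,x,y:cv2.resize(m[y:y+105,x:x+140],(400,300),interpolation=2)
cv2.imwrite("pics/w6.png",np.vstack([np.hstack([z(d,220,80),z(a,370,150)]),np.hstack([z(i,250,120),cv2.resize(i[:300,120:520],(400,300))])]))
E
```

```text
t: 13.73
eef_pos: [0.5141, 0.2319, 0.0702]
orientation: [-3.141, -0.001, -2.955]
contact_force: [0.5, -0.3, 9.2]
opening: 0.0005
finger_force: 4.6
t: 13.98
eef_pos: [0.5141, 0.2319, 0.081]
orientation: [-3.141, -0.001, -2.955]
contact_force: [0.3, 0.4, 7.5]
opening: 0.0005
finger_force: 3.7
t: 14.48
eef_pos: [0.5144, 0.232, 0.1919]
orientation: [3.142, 0.001, -2.955]
contact_force: [0.7, -0.0, -0.4]
opening: 0.0002
finger_force: 0.0
```

View pics/w6.png

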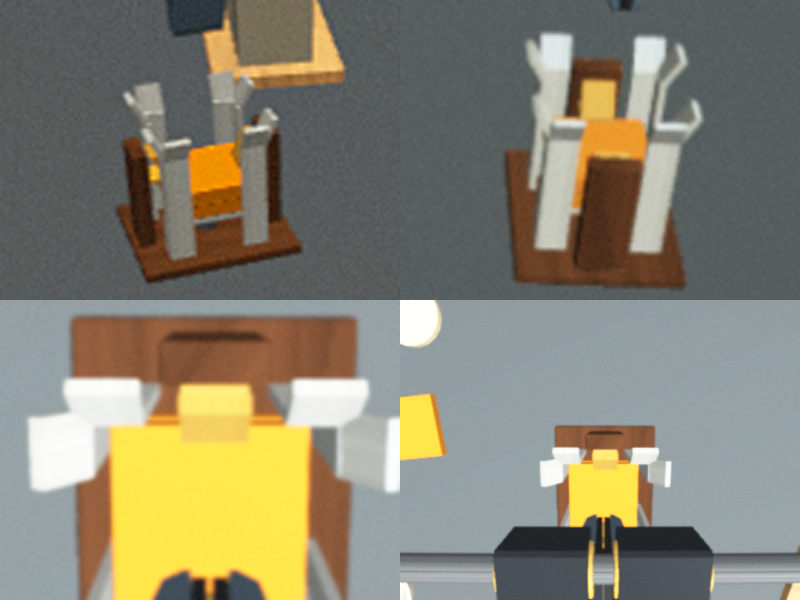

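The tile is level with the −x catch over it and the platform sunk. I'll compare its outline numerically with the first picture, where the pile top was known to be held at z 58.

```bash
python3 - <<'E'
from h import *
for n,(x,y,w,h) in {"side":(255,100,75,80),"scene":(405,155,70,100)}.items():
    for m in(cv2.imread(f"pics/{n}0.png"),ctrl.snapshot(n)):
        k=cv2.inRange(cv2.cvtColor(m,cv2.COLOR_BGR2HSV),(8,200,120),(22,255,255))[y:y+h,x:x+w]
        c=max(cv2.findContours(k,0,2)[0],key=cv2.contourArea);b=np.array(c[:,0])+[x,y]
        print(n,b.min(0),b.max(0),cv2.contourArea(c),"top row per col",[int(b[b[:,0]==u][:,1].min()) for u in np.unique(b[:,0])])
        g=cv2.cvtColor(m,cv2.COLOR_BGR2HSV)[y:y+h,x:x+w]; q=cv2.inRange(g,(18,100,150),(30,200,255)); print(" brass",[s[:5].tolist() for s in cv2.connectedComponentsWithStats(q)[2][1:] if s[4]>6])
E
```

```text
side [286 130] [303 151] 285.0 top row per col [134, 132, 147, 132, 131, 150, 149, 131, 130, 149, 148, 130, 131, 131, 138]
 brass [[39, 0, 8, 6, 27], [47, 2, 28, 5, 88]]
side [286 130] [303 155] 354.5 top row per col [135, 132, 148, 152, 132, 131, 154, 131, 130, 130, 131, 138]
 brass [[39, 0, 36, 7, 114]]
scene [432 192] [455 215] 206.0 top row per col [214, 207, 200, 196, 194, 193, 201, 201, 193, 194, 192, 192, 193, 203, 193, 195]
 brass [[28, 23, 13, 16, 174], [33, 47, 13, 4, 32]]
scene [432 193] [455 221] 205.0 top row per col [214, 207, 201, 196, 194, 193, 202, 202, 201, 201, 202, 202, 203, 204, 193, 196, 198]
 brass [[28, 23, 13, 15, 173], [33, 47, 13, 4, 34]]
```

The top outline and both brass catches match the first picture, and the pile is now two tiles deep. Both catches are over the tile.

```bash
python3 -c "
from cell import ctrl
print(ctrl.hand_in())"
```

```text
the job is handed in; nothing more can be done
None
```

The test tile is in the dispenser and stayed down after release. Both catches appear to be over it by image comparison with the first picture. The spare tile was not touched, and I handed the job in at about 14.7 s; no verdict was returned.

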